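Push the brass rod home in the V-groove length gauge

ROBOT

A 7-joint arm with a two-finger parallel gripper is mounted at the origin on a cart in front of the work surface, level with it; the furniture and walls round the work are solid. World frame = base frame: x ahead of the robot, y to its left, z up, the work surface at z = 0. Lengths are in m, angles in rad, forces in N, time in s.
With the tool pointing down it reaches from about 0.4 to 0.85 m from the base axis. Payload 4.5 kg.
Tool frame: the origin (TCP) lies on the centre line of the jaws, within the pads' length; the fingertips stand 14 mm ahead of it and the grasp point (between the pads) lies 5 mm behind it (nose_length is the distance from the TCP to the fingertips, in m); x points along the fingers, y is the direction in which the jaws open and shut, and the axes are right-handed (so a half turn about x gives the same grasp; the last joint's range is limited). The gripper opens to 88 mm and grips with 3 to 60 N. Pads are 18 mm wide; open, the fingers measure 123 mm over their backs; the gripper's body (75 mm by 187 mm) begins 45 mm behind the grasp point.
Start: joints at [1.287, 0.689, -0.195, 1.565, 0.157, 0.902, -0.215], TCP at [0.195, -0.594, 0.229] pointing down, gripper open.
Joint ranges: [-3.01, 3.01], [-0.46, 2.08], [-1.47, 1.51], [0.13, 2.56], [-1, 4.14], [0.04, 2.09], [-2.66, 2.66]. Speed limits (rad/s): [2.57, 2.57, 3.14, 3.14, 3.14, 3.14, 3.14].

INTERFACE

Orientations are given as a unit quaternion [x, y, z, w].
In Python, from plant import get_state, snapshot, camera_params, finish_job, boxes_of, silhouettes, spot_point, nose_length gives the robot as it stands.
- The arm moves only by the tool apply_moves, never from a script. Its arguments are lists of equal length, an entry for each row: "delta_pos": the shift along the tool's x, y, z in cm, a list of three; "yaw": the turn about the tool's x in rad; "gripper": the opening in per cent of the stroke, from 0 (shut) to 100 (fully open). A call has 1 to 10 rows; each row is the pose to reach, as a shift and turn from the pose measured when the call began, along the tool's axes at that moment; what a row does not reach only later rows make up. A row lasts 1/12 s, in which the tool goes at most 41.7 mm and 7.16 degrees, less where a joint would pass 70% of its speed; a pose out of reach is approached as far as the arm can. A call with a gripper value outside its range is refused whole. The fingers move at their own pace and stop on an object; "force" is the grip in N (left out, the last holds). Time passes only in rows, so rows that repeat a pose let the fingers close. It gives the time, the measured TCP pose, the force and the opening at its end, in the units of the state.
- get_state(): the state, without advancing time (a new reading comes with each control period).
- snapshot(name): name is "scene" or "top"; returns the picture (480x640x3 uint8, red, green, blue); there is no depth.
- camera_params(name): a dict with "fovy" (degrees; the focal length in pixels is half the picture's height over the tangent of half this angle, whatever the lens; pixels are square), "cx", "cy" (the principal point, pixels), "dist" ([k1, k2, p1, p2, k3] as OpenCV has them; the pictures are not rectified), "position" and "orientation" of the camera in the world. Camera axes: x right, y down, z forward; pixel columns grow to the right and rows downward; lengths in m; the calibration is good to about 2 mm. A picture is of the moment at which its call begins. camera_params takes no time and is no camera call.
- finish_job(): hands the job in, once; it reports no verdict.
Trained networks look in the newest picture that a camera, given by its name, has taken for a name from the list of things; names that differ only in an ending like _2 or _b are one class to them, and where a whole thing is asked for, a point or a joint stands for the part that bears it (a point fixed in the world has none). Each returns a list of dicts, best first, with "score" (0 to 1); they miss things now and then, are a little off and sometimes report something else, mostly with a low value. They report only what shows in the picture. A call takes as long as a camera call. They do not tell look-alikes from the thing itself.
- boxes_of(thing, camera): "bbox" ([left, top, width, height] in pixels, round what is visible of it).
- silhouettes(thing, camera): "mask" (480x640 bool, what is visible of it) and "bbox" ([left, top, width, height] in pixels, round what is visible of it).
- spot_point(thing, camera): "pixel" ([column, row] in pixels: a listed point, or the origin of a listed thing).
The state is a dict: "clock": time; "q": joint angles; "qd": joint speeds; "joint_torque": joint torques, N m; "tool_pos": TCP position; "eef_rot": TCP orientation; "contact_force": force on the tool from outside, world axes, zero at the start; "moment": the same for the moment, N m; "opening": opening from 0.0 (shut) to 1.0 (fully open).
Only numpy, scipy, OpenCV 4.12 (cv2) and the standard library are available. Lean on these libraries where they do the work, as an engineer would, in place of code of your own. Each camera call takes 0.05 s, during which the arm holds its last target.

TASK

Take the brass rod out of the catch tray, lay it in the open part of the gauge's V-groove, then push it gently along the groove into the blue hood until it is fully home: the stop's soft button pressed right in, but the lightly clamped stop behind it not shoved out of its setting. The stop is out of sight in the hood, so go by feel; leave the steel rod in the tray and let go at the end.

Things in the scene. Friction and masses are not known exactly. Their poses are not given: they have to be found in the camera images.
- brass_rod_center (a point): brass (yellow metal) round rod, 36 mm in diameter, 150 mm long, narrow dark ring near each end, about 0.35 kg. Point at its centre: mid-length, on its axis. Its y axis runs along the rod (either end may lead; x and z turn as it rolls and mean nothing). At the start it lies level in one of the tray's two cradles (either one), its axis 35.5 mm above the bench.
- steel_rod_center (a point): grey steel rod of the same size in the other cradle, its axis 86 mm from the brass rod's; point at its centre, y axis along the rod. It stays in the tray.
- catch_tray: shallow grey tray, 190 mm (its x) by 180 mm (its y), rim 18 mm high, fixed. Origin under its centre, on the bench. Two black V cradles hold the rods parallel to its y axis, at x = -43 mm and x = +43 mm; the cradles' edges end 10 mm below the rod's axis.
- gauge: V-groove length gauge fixed to the bench: dark base 96 mm wide, 345 mm long, steel 90-degree V-groove along its y axis. Origin on the bench under the groove, at the mouth of the blue hood. Open groove: y = -180 mm to 0. Hood (yellow trim at its mouth): y = 0 to 155 mm, 72 mm wide, 76 mm high, tunnel 62 mm wide. The groove's edges are 29.5 mm over the bench, 26 mm either side.
- groove_mouth (a point): point at the hood's mouth on the axis of a rod lying in the groove, 39.5 mm over the bench (groove edges are 10 mm lower, so fingertips can pass over them); y axis along the groove, into the hood. The stop is inside, 65 to 105 mm behind this point (where is not told): first a button, level with the rod's axis, then the slide that carries it.
- stop_button (a joint): travel of the stop's sprung contact button in m: 0 = free, 0.005 = pressed right in; it yields to under 1 N, less than the rod's friction in the groove, so the rod stays where it is left.
- stop_slide (a joint): how far the stop has been shoved back, in m: 0 at the start. A light clamp holds it; it slips when pressed with about 14 N and does not return. The rod's own friction in the groove is 2 to 6 N, so the pushing force rises clearly above that once the button is pressed right in.
- brass_rod: the same brass rod as a body; its origin is the same point at its centre.
There are look-alikes about, which are no part of the job. Of the things that look like the brass_rod, the larger one is meant.

How it is judged:
By the outcome, as a careful person would: the job done as asked, in the order asked, and still so for the second after the job is handed in, with the robot touching nothing.
It also fails if it takes over 59 s, if anything falls off the work surface, if the arm or the gripper's body presses on something with over 40 N, if the wrist force passes 120 N, or if a joint passes its speed limit or range.

## Working session

There is one attempt and no reset: what is moved stays moved. The work goes in short steps, Python scripts to look and compute and a tool call to move; the robot and the scene stay as the last step left them, time stands still between calls to the robot, and variables do not carry over. Pictures are saved under pics/ and viewed, and the job is handed in when it is done.

Besides the shell and the picture viewer there is one more tool, called after ">>>" by a JSON object that holds its "op" and its "data". apply_moves: Moves the arm, as the interface text tells. Its arguments: {"type":"object","properties":{"delta_pos":{"type":"array"},"yaw":{"type":"array"},"gripper":{"type":"array"},"force":{"type":"number"}},"required":["delta_pos","yaw","gripper"]}

```bash
mkdir -p pics
cat > h.py <<'E'
import numpy as np, cv2
from plant import *
from scipy.spatial.transform import Rotation as R
def cam(n):
    p=camera_params(n); f=240/np.tan(np.radians(p["fovy"])/2)
    K=np.array([[f,0,p["cx"]],[0,f,p["cy"]],[0,0,1]]); return p,K,np.array(p["dist"],float)
def ray(n,px):
    p,K,d=cam(n); u=cv2.undistortPoints(np.array([[px]],float),K,d)[0,0]
    o=p["orientation"]; Rm=R.from_quat(o) if np.size(o)==4 else R.from_matrix(o)
    return np.array(p["position"]),Rm.apply([u[0],u[1],1])
def at_z(n,px,z):
    c,v=ray(n,px); return c+v*(z-c[2])/v[2]
def proj(n,P):
    p,K,d=cam(n); Rm=R.from_quat(p["orientation"]); X=Rm.inv().apply(np.atleast_2d(P)-np.array(p["position"]))
    return cv2.projectPoints(X,np.zeros(3),np.zeros(3),K,d)[0][:,0]
def save(n,name):
    im=snapshot(n); cv2.imwrite(f"pics/{name}.png",im[:,:,::-1]); return im
E
python3 - <<'E'
from h import *
print(get_state()); print(nose_length() if callable(nose_length) else nose_length)
for n in("scene","top"):
    print(camera_params(n)); save(n,n+"0")
for n in("scene","top"):
    for t in("brass_rod_center","steel_rod_center","groove_mouth","gauge","catch_tray"):
        print(n,t,[(np.round(r["pixel"],1).tolist(),round(r["score"],2)) for r in spot_point(t,n)])
    print([(r["bbox"],r["score"]) for r in boxes_of("brass_rod",n)])
E
```

```text
{'clock': 0.0, 'q': array([ 1.28680133,  0.68994179, -0.1945334 ,  1.56636706,  0.15730487,
        0.90247133, -0.21510054]), 'qd': array([ 0.0004133 ,  0.00122239,  0.00070813, -0.00013067,  0.00149533,
        0.00071931, -0.00196458]), 'joint_torque': array([ 8.70824624e-05, -5.27559650e+01, -1.26709912e+00, -1.53426772e+01,
       -5.27233304e-02,  6.53602474e-03,  1.87804835e-04]), 'tool_pos': array([ 0.19505344, -0.59309858,  0.22833072]), 'eef_rot': array([-0.69804946, -0.11253976,  0.69833603, -0.11130382]), 'contact_force': array([-1.22868535,  0.407175  , -0.87220558]), 'moment': array([ 0.00738735, -0.01043999,  0.02061469]), 'opening': 1.0027373429753463}
0.014
{'fovy': 55.92539769869824, 'cx': 318.59267187240897, 'cy': 235.6244522380609, 'dist': array([0.00213422, 0.        , 0.        , 0.        , 0.        ]), 'position': array([ 0.02540565, -0.30200299,  0.73032845]), 'orientation': array([ 0.82718972, -0.44533315,  0.1702979 , -0.29737884])}
{'fovy': 50.60223752319475, 'cx': 321.7287244453049, 'cy': 234.6489199111229, 'dist': array([-0.06161429,  0.        ,  0.        ,  0.        ,  0.        ]), 'position': array([ 0.2879827 , -0.00713112,  1.09681758]), 'orientation': array([-0.66991419,  0.73401303, -0.0806984 ,  0.07699108])}
scene brass_rod_center [([427.0, 241.4], 0.8), ([431.2, 305.9], 0.76), ([415.1, 328.7], 0.33)]
scene steel_rod_center [([406.3, 339.8], 0.79)]
scene groove_mouth [([270.3, 190.2], 0.81)]
scene gauge [([269.9, 198.6], 0.8)]
scene catch_tray [([415.1, 329.8], 0.89)]
[]
top brass_rod_center [([426.7, 241.8], 0.69), ([429.3, 236.7], 0.65), ([383.7, 182.5], 0.62)]
top steel_rod_center [([431.5, 278.9], 0.81)]
top groove_mouth [([231.2, 222.4], 0.76)]
top gauge []
top catch_tray [([423.9, 263.7], 0.73)]
[([390.9, 233.0, 73.1, 15.9], 0.8), ([153.1, 192.4, 168.0, 63.3], 0.72), ([365.0, 163.2, 39.4, 38.7], 0.63)]
```

View pics/scene0.png

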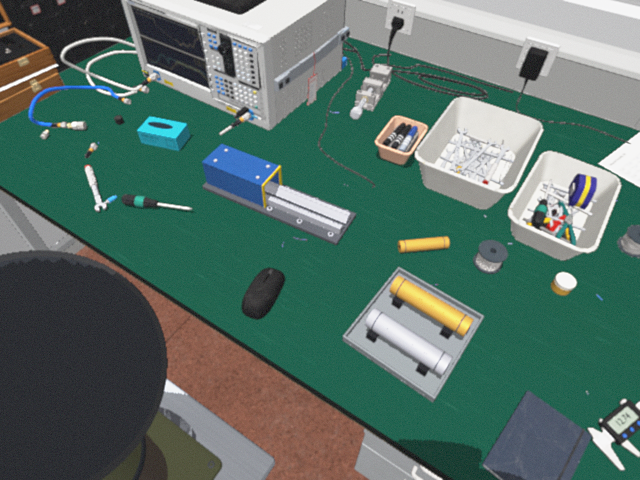

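View pics/top0.png

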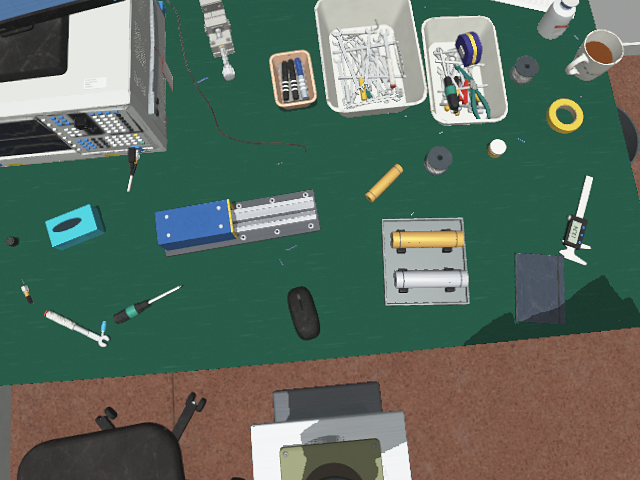

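The candidates for the brass rod are the large rod in the tray (scene 431,306; top 427,240) and the small loose rod on the bench (scene 424,244; top 384,183). I choose the larger one, in the tray. Next I fit the poses and check crops.

```bash
cat > fit.py <<'E'
from h import *
from scipy.optimize import minimize
def cyl(c,yaw,L=.15,r=.018):
    a=np.linspace(0,2*np.pi,40); u=np.array([np.cos(yaw),np.sin(yaw),0]); n=np.array([-u[1],u[0],0])
    return np.concatenate([np.array(c)+s*L/2*u+r*(np.cos(a)[:,None]*n+np.sin(a)[:,None]*[0,0,1]) for s in(-1,1)])
def hullmask(n,P,S=4):
    h=cv2.convexHull(proj(n,P).astype(np.float32))[:,0]
    m=np.zeros((480*S,640*S),np.uint8); cv2.fillConvexPoly(m,np.round(h*S).astype(np.int32),1)
    return cv2.resize(m.astype(np.float32),(640,480),interpolation=cv2.INTER_AREA)
def fit(masks,model,x0,step):
    def cost(x): return sum(np.abs(hullmask(n,model(x))-m).sum()/m.sum() for n,m in masks.items())
    sim=np.vstack([x0]+[np.array(x0)+np.eye(len(x0))[i]*step[i] for i in range(len(x0))])
    r=minimize(cost,x0,method="Nelder-Mead",options=dict(initial_simplex=sim,xatol=1e-5,fatol=1e-5,maxiter=300)); return r.x,r.fun
E
python3 - <<'E'
from fit import *
ims={n:save(n,n+"1") for n in("scene","top")}
masks={}
for n in ims:
    s=silhouettes("brass_rod",n); print(n,[(r["bbox"],round(r["score"],2),int(r["mask"].sum())) for r in s])
    ex=(431,306) if n=="scene" else (427,240)
    for r in s:
        if r["mask"][ex[1],ex[0]] and r["mask"].sum()<4500: masks[n]=r["mask"].astype(np.float32); break
print(masks.keys())
p0=at_z("top",(427,240),.0355); p1=at_z("scene",(431,306),.0355); print(p0,p1)
a=at_z("top",(395,239),.05);b=at_z("top",(462,240),.05); y=np.arctan2(*(b-a)[1::-1]); print(a,b,y)
for sub in ({k:masks[k]} for k in masks): print(list(sub),fit(sub,lambda x:cyl([x[0],x[1],.0355],x[2]),[*p0[:2],y],[.01,.01,.1]))
print(fit(masks,lambda x:cyl([x[0],x[1],.0355],x[2]),[*p0[:2],y],[.01,.01,.1]))
for n,t in (("scene",(431,306)),("top",(427,240))):
    print("mouth",n,at_z(n,{"scene":(270.3,190.2),"top":(231.2,222.4)}[n],.0395))
c=ims["top"][140:310,140:480]; cv2.imwrite("pics/ctop.png",cv2.resize(c[:,:180],None,fx=4,fy=3.5,interpolation=cv2.INTER_CUBIC)[:,:,::-1] if 0 else cv2.resize(c[20:130,:200],None,fx=4,fy=4,interpolation=cv2.INTER_CUBIC)[:,:,::-1])
c=ims["scene"][130:255,190:370]; cv2.imwrite("pics/cscene.png",cv2.resize(c,None,fx=4,fy=4,interpolation=cv2.INTER_CUBIC)[:,:,::-1])
c=ims["scene"][220:400,340:500]; cv2.imwrite("pics/ctray.png",cv2.resize(c,None,fx=3,fy=3,interpolation=cv2.INTER_CUBIC)[:,:,::-1])
E
```

```text
scene [([400.6, 235.9, 47.9, 18.0], 0.86, 586), ([386.2, 275.9, 85.5, 62.9], 0.67, 1820), ([364.3, 312.0, 88.3, 62.2], 0.36, 1983)]
top [([365.8, 163.6, 39.6, 37.3], 0.82, 509), ([391.6, 232.9, 74.4, 15.7], 0.56, 1242), ([155.1, 191.1, 161.0, 66.3], 0.38, 7176)]
dict_keys(['scene', 'top'])
[ 0.49629559 -0.24729144  0.0355    ] [ 0.49604503 -0.24908129  0.0355    ]
[ 0.50182101 -0.17678444  0.05      ] [ 0.4866019  -0.31816215  0.05      ] -1.6780319087766544
['scene'] (array([ 0.49693688, -0.24671348, -1.64045466]), np.float64(0.03464972600340843))
['top'] (array([ 0.49860965, -0.24713943, -1.64465614]), np.float64(0.0429750420153141))
(array([ 0.49786643, -0.2466845 , -1.64371526]), np.float64(0.10058766603469849))
mouth scene [0.56861265 0.16296859 0.0395    ]
mouth top [0.57259073 0.16797363 0.0395    ]
```

View pics/ctop.png

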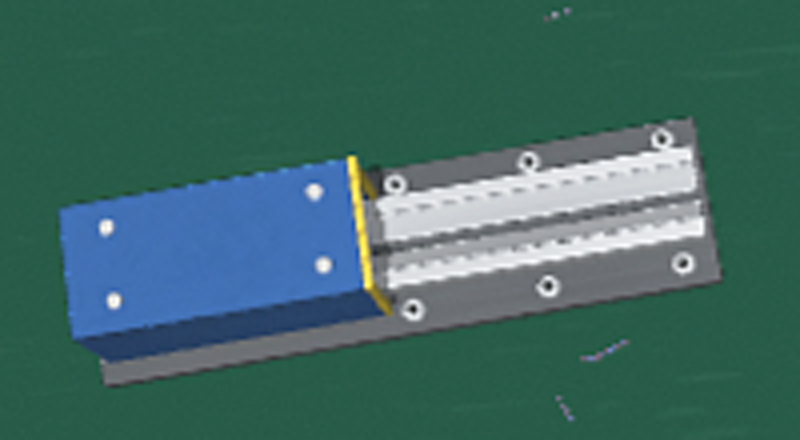

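View pics/cscene.png

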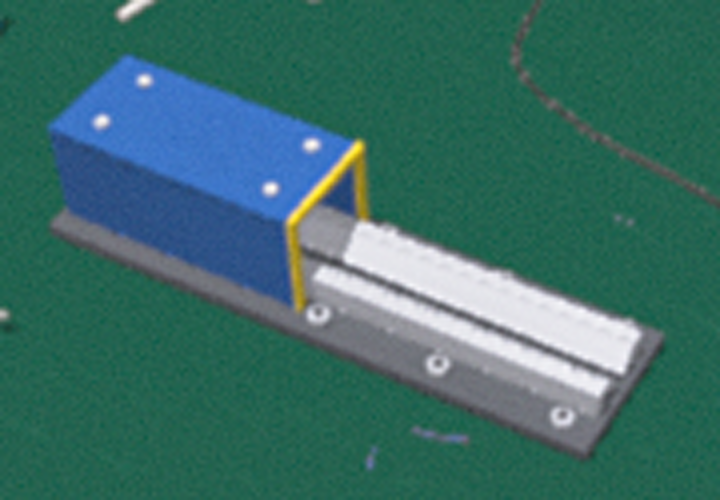

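View pics/ctray.png

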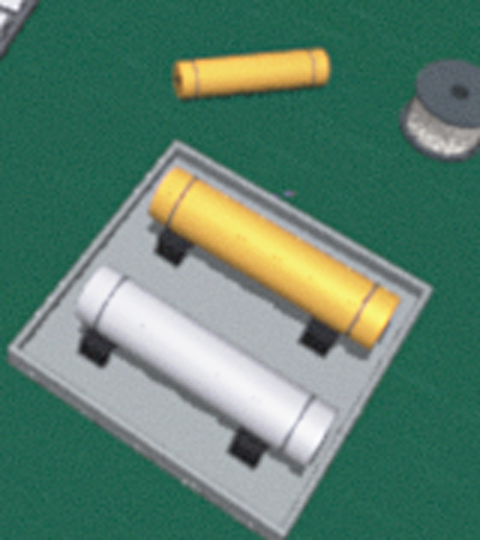

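Run:
```python
from fit import *
from scipy.optimize import least_squares
T=np.array([140,160]);S=np.array([190,130])
pts={"top":(T,[((348,157),(.036,0)),((366,290),(-.036,0)),((60,210),(.036,.155)),((72,338),(-.036,.155))]),
"scene":(S,[((363,140),(.036,0)),((290,218),(-.036,0)),((128,57),(.036,.155)),((50,127),(-.036,.155))])}
def res(x,cams):
    o=[]
    for n in cams:
        off,l=pts[n]
        P=np.array([[x[0]+np.cos(x[2])*g[0]-np.sin(x[2])*g[1],x[1]+np.sin(x[2])*g[0]+np.cos(x[2])*g[1],.076] for _,g in l])
        o.append(proj(n,P)-(off+np.array([c for c,_ in l])/4))
    return np.concatenate(o).ravel()
for c in(["top"],["scene"],["top","scene"]):
    r=least_squares(res,[.57,.165,0],args=(c,)); print(c,r.x,np.round(r.fun,1))
x=r.x
# groove inner line directions from crops (center dark line = groove bottom)
for n,off,(a,b) in (("top",T,((375,250),(690,197))),("scene",S,((310,248),(625,374)))):
  for z in (.012,.02):
    A=at_z(n,off+np.array(a)/4,z);B=at_z(n,off+np.array(b)/4,z);d=A-B;print(n,z,A,B,np.arctan2(-d[0],d[1]))
    # lateral offset of mouth estimate at gauge frame
ims={n:save(n,n+"2") for n in("scene","top")}
gm=lambda g,z:[x[0]+np.cos(x[2])*g[0]-np.sin(x[2])*g[1],x[1]+np.sin(x[2])*g[0]+np.cos(x[2])*g[1],z]
for n in ims:
    im=ims[n][:,:,::-1].copy()
    off=T if n=="top" else S
    c=im[off[1]:off[1]+125,off[0]:off[0]+200]; c=cv2.resize(c,None,fx=4,fy=4,interpolation=cv2.INTER_CUBIC)
    for P,Q in [((.026,-.18),(.026,0)),((-.026,-.18),(-.026,0))]:
        pp=proj(n,[gm(P,.0295),gm(Q,.0295)])-off; cv2.line(c,*[tuple(int(v) for v in q*4) for q in pp],(0,0,255),1)
    for w in(.048,-.048):
        pp=proj(n,[gm((w,-.18),.01),gm((w,0),.01)])-off; cv2.line(c,*[tuple(int(v) for v in q*4) for q in pp],(255,0,255),1)
    cv2.imwrite(f"pics/ov_{n}.png",c)
```

```text
['top'] [0.57738484 0.1648067  0.08289904] [ 0.2  0.2  0.3 -0.2 -0.5 -0.6 -0.   0.5]
['scene'] [0.57903502 0.16332076 0.09758466] [-0.1  0.   0.5  0.7 -0.3 -0.9 -0.1 -0. ]
['top', 'scene'] [0.5781915  0.16417711 0.08880825] [ 0.4 -0.2  0.7 -0.6 -0.2 -0.5  0.4  0.5 -0.5  0.2 -0.2  0.8 -0.4 -1.2
 -0.4 -0.4]
top 0.012 [0.57924261 0.16690249 0.012     ] [ 0.59339319 -0.00902205  0.012     ] 0.08026271540683091
top 0.02 [0.57709471 0.16561908 0.02      ] [ 0.59114093 -0.0090081   0.02      ] 0.08026271540683154
scene 0.012 [0.58207928 0.18320689 0.012     ] [ 0.59962624 -0.01300332  0.012     ] 0.0891921202818082
scene 0.02 [0.57587963 0.17780312 0.02      ] [ 0.59323117 -0.0162219   0.02      ] 0.08919212028180767
```

View pics/ov_top.png

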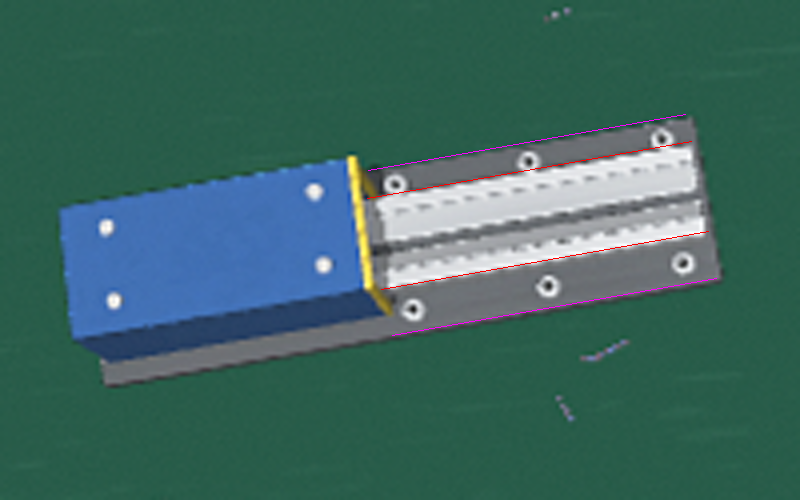

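View pics/ov_scene.png

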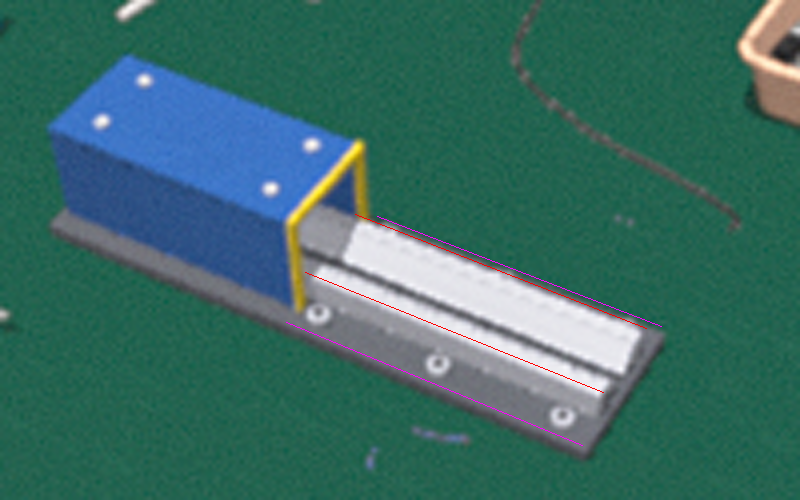

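```bash
cat >> h.py <<'E'
def plan(pos,jaw):
    """jaw = world angle of tool y axis (mod pi)"""
    s=get_state(); Rm=R.from_quat(s["eef_rot"]); M=Rm.as_matrix()
    d=np.asarray(pos)-s["tool_pos"]; loc=Rm.inv().apply(d)*100
    cur=np.arctan2(M[1,1],M[0,1]); e=(jaw-cur+np.pi/2)%np.pi-np.pi/2
    yaw=-e  # tool x points down
    print("t",s["clock"],"pos",np.round(s["tool_pos"],4),"op",round(s["opening"],3),"F",np.round(s["contact_force"],2),"q7",round(s["q"][6],2),"\nxaxis",np.round(M[:,0],3),"yaxis",np.round(M[:,1],3),"jaw",round(cur,4),"delta_cm",np.round(loc,2),"yaw",round(yaw,3))
E
python3 - <<'E'
from h import *
plan([.4975,-.247,.12],-.073)
E
```

```text
t 1.0 pos [ 0.1953 -0.5937  0.2291] op 0.999 F [-0.06  0.2   1.  ] q7 -0.22 
xaxis [ 0. -0. -1.] yaxis [ 0.312 -0.95   0.   ] jaw -1.253 delta_cm [ 10.91 -23.5  -39.54] yaw -1.18
```

>>> {"op": "apply_moves", "data": {"delta_pos": [[3,-23.5,-39.5],[3,-23.5,-39.5],[3,-23.5,-39.5],[3,-23.5,-39.5],[3,-23.5,-39.5],[3,-23.5,-39.5],[3,-23.5,-39.5],[3,-23.5,-39.5],[3,-23.5,-39.5],[3,-23.5,-39.5]], "yaw": [-1.18,-1.18,-1.18,-1.18,-1.18,-1.18,-1.18,-1.18,-1.18,-1.18], "gripper": [68,68,68,68,68,68,68,68,68,68], "force": 20}}

```text
clock: 1.83
tool_pos: [0.4693, -0.2787, 0.202]
eef_rot: [-0.517, -0.483, 0.517, -0.483]
contact_force: [-0.4, 0.1, -0.3]
opening: 0.681
```

```bash
python3 -c "
from h import *
plan([.4975,-.247,.12],-.073)"
```

```text
t 1.8333 pos [ 0.4693 -0.2787  0.202 ] op 0.681 F [-0.45  0.14 -0.35] q7 -0.03 
xaxis [ 0. -0. -1.] yaxis [ 0.998 -0.068  0.   ] jaw -0.0677 delta_cm [ 8.2   2.59 -3.36] yaw 0.005
```

>>> {"op": "apply_moves", "data": {"delta_pos": [[4,2.6,-3.4],[8,2.6,-3.4],[8,2.6,-3.4],[10,2.6,-3.4],[12,2.6,-3.4],[13,2.6,-3.4],[14,2.6,-3.4],[15,2.6,-3.4],[15.9,2.6,-3.4],[15.9,2.6,-3.4]], "yaw": [0.005,0.005,0.005,0.005,0.005,0.005,0.005,0.005,0.005,0.005], "gripper": [68,68,68,68,68,68,68,68,68,68]}}

```text
clock: 2.67
tool_pos: [0.4969, -0.2468, 0.0419]
eef_rot: [-0.518, -0.482, 0.518, -0.481]
contact_force: [-0.2, -0.3, -1.0]
opening: 0.678
```

```bash
python3 -c "
from h import *
plan([.4975,-.247,.0425],-.073)
save('scene','s3')
im=cv2.imread('pics/s3.png')[220:400,320:520];cv2.imwrite('pics/s3c.png',cv2.resize(im,None,fx=3,fy=3))"
```

```text
t 2.6667 pos [ 0.4969 -0.2468  0.0419] op 0.678 F [-0.2  -0.33 -1.  ] q7 -0.25 
xaxis [-0.001 -0.    -1.   ] yaxis [ 0.997 -0.073 -0.001] jaw -0.0731 delta_cm [-0.06  0.06  0.02] yaw -0.0
```

View pics/s3c.png

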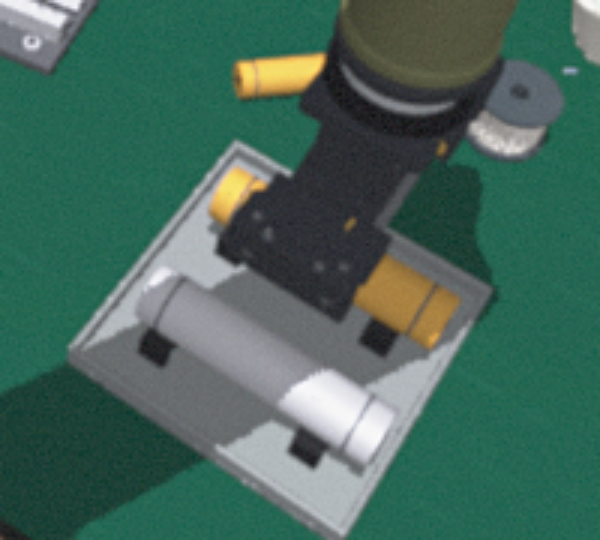

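The fingers straddle the brass rod (crop ~(300,240)) and are clear of the steel one. Closing now.

>>> {"op": "apply_moves", "data": {"delta_pos": [[0,0,0],[0,0,0],[0,0,0],[0,0,0],[0,0,0],[0,0,0]], "yaw": [0,0,0,0,0,0], "gripper": [30,30,30,30,30,30], "force": 30}}

```text
clock: 3.22
tool_pos: [0.4974, -0.2468, 0.0429]
eef_rot: [-0.518, -0.481, 0.518, -0.481]
contact_force: [-0.0, -0.3, 0.2]
opening: 0.301
```

>>> {"op": "apply_moves", "data": {"delta_pos": [[-1,0,0],[-3,0,0],[-6,0,0],[-9,0,0],[-12,0,0],[-12,0,0],[-12,0,0]], "yaw": [0,0,0,0,0,0,0], "gripper": [30,30,30,30,30,30,30]}}

```text
clock: 3.8
tool_pos: [0.4985, -0.2472, 0.1651]
eef_rot: [0.518, 0.48, -0.518, 0.483]
contact_force: [-0.9, -0.2, -0.8]
opening: 0.302
```

```bash
python3 -c "
from h import *
c=np.array([.5775,.1645]);u=np.array([-np.sin(.085),np.cos(.085)])
t=c-.092*u;print(t)
plan([*t,.15],.085)
save('scene','s4');save('top','t4')
im=cv2.imread('pics/s4.png')[180:400,320:520];cv2.imwrite('pics/s4c.png',cv2.resize(im,None,fx=2.5,fy=2.5))"
```

```text
[0.58531059 0.07283215]
t 3.8 pos [ 0.4985 -0.2472  0.1651] op 0.302 F [-0.89 -0.16 -0.8 ] q7 -0.14 
xaxis [ 0.004 -0.002 -1.   ] yaxis [ 0.997 -0.073  0.004] jaw -0.0734 delta_cm [  1.47   6.31 -32.56] yaw -0.158
```

View pics/s4c.png

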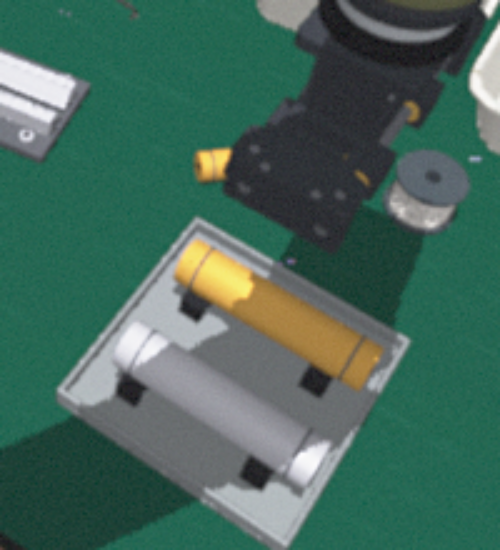

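The lift failed: the rod is still in its cradle. The fingers stopped at the commanded 30 %, so I'll retry with a full close command. First I'll check that the rod hasn't moved.

Run:
```python
from fit import *
save('scene','s5')
masks={}
for r in silhouettes("brass_rod","scene"):
    print(r["bbox"],r["score"])
    if r["mask"][306,431] and r["mask"].sum()<4500: masks["scene"]=r["mask"].astype(np.float32);break
print(fit(masks,lambda x:cyl([x[0],x[1],.0355],x[2]),[.497,-.247,-1.644],[.005,.005,.05]))
plan([.4975,-.247,.0425],-.073)
```

```text
[387.8, 275.4, 80.5, 61.2] 0.96
(array([ 0.49720803, -0.24544811, -1.6449797 ]), np.float64(0.06959976255893707))
t 4.0 pos [ 0.4964 -0.2466  0.1618] op 0.301 F [-0.26  0.36  0.06] q7 -0.14 
xaxis [-0.003  0.    -1.   ] yaxis [ 0.997 -0.073 -0.003] jaw -0.0729 delta_cm [11.93  0.14  0.04] yaw 0.0
```

>>> {"op": "apply_moves", "data": {"delta_pos": [[0,0,0],[4,0,0],[7,0,0],[9,0,0],[10.5,0,0],[11.5,0,0],[12,0,0],[12,0,0]], "yaw": [0,0,0,0,0,0,0,0], "gripper": [70,70,70,70,70,70,70,70]}}

```text
clock: 4.67
tool_pos: [0.4955, -0.2461, 0.0407]
eef_rot: [-0.517, -0.483, 0.519, -0.48]
contact_force: [-0.2, -0.1, -0.7]
opening: 0.696
```

Run:
```python
from h import *
plan([.4975,-.247,.0425],-.073)
```

```text
t 4.6667 pos [ 0.4955 -0.2461  0.0407] op 0.696 F [-0.22 -0.08 -0.65] q7 -0.25 
xaxis [-0.005  0.001 -1.   ] yaxis [ 0.997 -0.072 -0.005] jaw -0.0725 delta_cm [-0.18  0.2   0.07] yaw 0.0
```

>>> {"op": "apply_moves", "data": {"delta_pos": [[0,0.1,0],[0,0.2,0],[0,0.2,0],[0,0.2,0],[0,0.2,0],[0,0.2,0],[0,0.2,0],[0,0.2,0]], "yaw": [0,0,0,0,0,0,0,0], "gripper": [10,10,10,10,10,10,10,10], "force": 30}}

```text
clock: 5.33
tool_pos: [0.4999, -0.2466, 0.0424]
eef_rot: [-0.518, -0.482, 0.518, -0.482]
contact_force: [-0.1, 1.9, 24.4]
opening: 0.124
```

Run:
```python
from h import *
plan([.4975,-.247,.0425],-.073)
save('scene','s6');save('top','t6')
im=cv2.imread('pics/s6.png')[220:400,320:520];im2=cv2.imread('pics/t6.png')[180:340,340:500]
cv2.imwrite('pics/s6c.png',np.hstack([cv2.resize(im,(400,360)),cv2.resize(im2,(360,360))]))
```

```text
t 5.3333 pos [ 0.4999 -0.2466  0.0424] op 0.124 F [-0.07  1.87 24.39] q7 -0.25 
xaxis [ 0. -0. -1.] yaxis [ 0.997 -0.072  0.   ] jaw -0.0725 delta_cm [-0.01 -0.23  0.06] yaw 0.001
```

View pics/s6c.png

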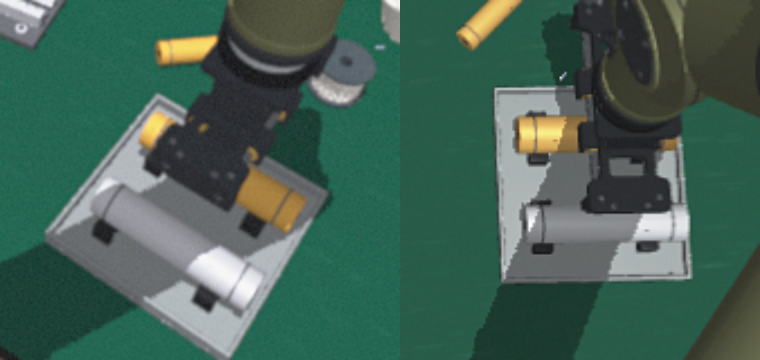

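Run:
```python
from h import *
for f,n,(x,y,w,h) in(('s6','scene',(350,200,150,150)),('t6','top',(370,180,130,130))):
    im=cv2.imread(f'pics/{f}.png')[y:y+h,x:x+w];c=cv2.resize(im,(560,560),interpolation=cv2.INTER_CUBIC);k=560/w
    s=get_state();
    for o,col in((0,(0,0,255)),(.014,(255,0,255)),(-.005,(0,255,0)),(-.05,(255,255,0))):
        p=(proj(n,s["tool_pos"]-[0,0,o])[0]-[x,y])*k; cv2.circle(c,tuple(int(v) for v in p),5,col,1)
    cv2.imwrite(f'pics/{f}z.png',c)
```

```text
(no output)
```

View pics/s6z.png

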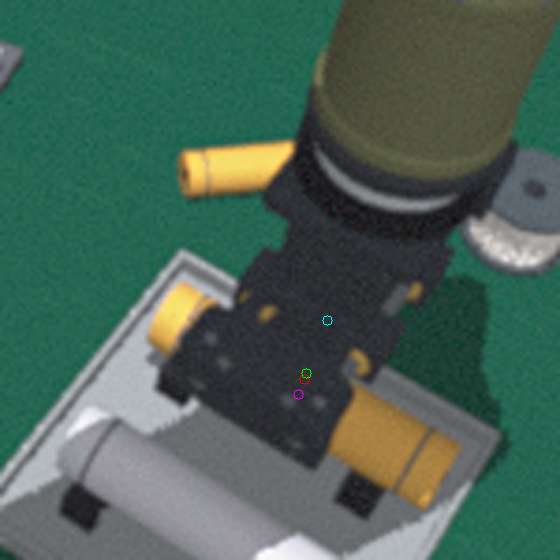

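View pics/t6z.png

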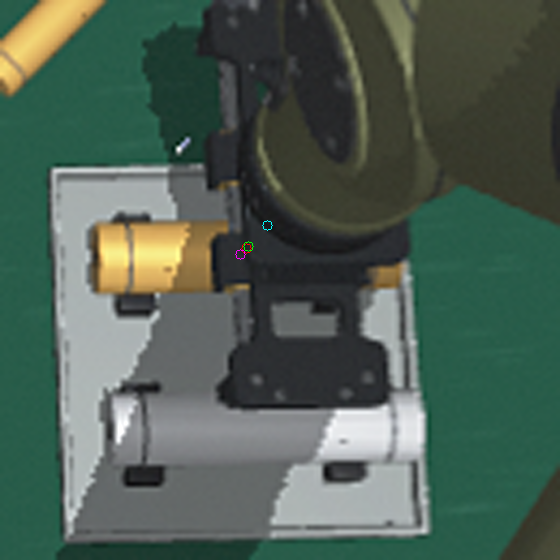

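>>> {"op": "apply_moves", "data": {"delta_pos": [[0,-0.2,0],[0,-0.2,0],[-2,-0.2,0],[-5,-0.2,0],[-9,-0.2,0],[-12,-0.2,0],[-12,-0.2,0]], "yaw": [0,0,0,0,0,0,0], "gripper": [70,70,70,70,70,70,70]}}

```text
clock: 6.02
tool_pos: [0.5008, -0.2472, 0.168]
eef_rot: [0.519, 0.479, -0.517, 0.484]
contact_force: [0.9, 0.4, -0.1]
opening: 0.612
```

Run:
```python
from h import *
plan([.4975,-.247,.0425],-.073)
save('scene','s7');save('top','t7')
s=get_state();M=R.from_quat(s["eef_rot"]).as_matrix();t=s["tool_pos"]
for f,n,(x,y,w,h) in(('s7','scene',(350,170,150,150)),('t7','top',(370,180,130,130))):
    im=cv2.imread(f'pics/{f}.png')[y:y+h,x:x+w];c=cv2.resize(im,(560,560),interpolation=cv2.INTER_CUBIC);k=560/w
    g=.088*s["opening"]/2
    for sg in(-1,1):
      for b in(g,g+.0175):
       for zz in (-.009,.009):
        P=[t+M@[o,sg*b,zz] for o in(.014,-.05)]
        p=((proj(n,P)-[x,y])*k).astype(int); cv2.line(c,tuple(map(int,p[0])),tuple(map(int,p[1])),(0,0,255) if b==g else (255,0,255),1);cv2.circle(c,tuple(map(int,p[0])),4,(0,255,0),1)
    cv2.imwrite(f'pics/{f}z.png',c)
```

```text
t 6.0167 pos [ 0.5008 -0.2472  0.168 ] op 0.612 F [ 0.86  0.43 -0.06] q7 -0.14 
xaxis [ 0.009 -0.003 -1.   ] yaxis [ 0.997 -0.073  0.009] jaw -0.0729 delta_cm [12.55 -0.44 -0.03] yaw 0.0
```

View pics/s7z.png

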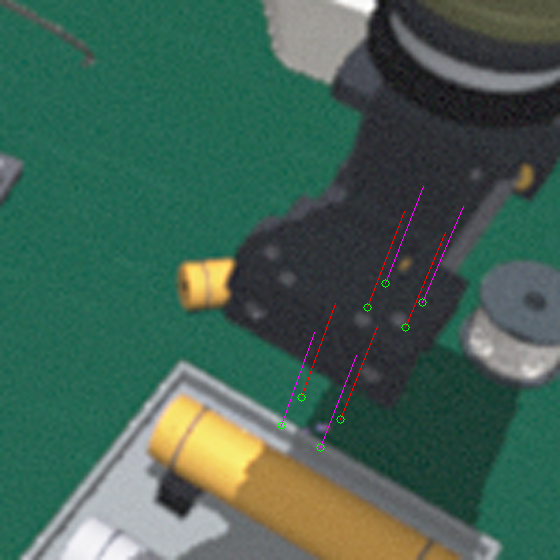

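View pics/t7z.png

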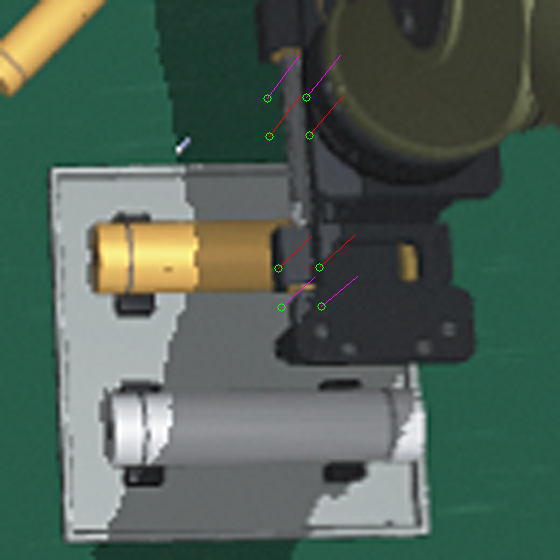

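Run:
```python
from h import *
save('scene','s8');save('top','t8')
plan([.4975,-.247,.0425],-.073)
s=get_state();M=R.from_quat(s["eef_rot"]).as_matrix();t=s["tool_pos"]
for f,n,(x,y,w,h) in(('s8','scene',(330,140,170,170)),('t8','top',(370,150,140,140))):
    im=cv2.imread(f'pics/{f}.png')[y:y+h,x:x+w];c=cv2.resize(im,(590,590),interpolation=cv2.INTER_CUBIC);c=cv2.convertScaleAbs(c,alpha=2,beta=10);k=590/w
    g=.088*s["opening"]/2
    def ln(A,B,col):
        p=((proj(n,[t+M@A,t+M@B])-[x,y])*k).astype(int); cv2.line(c,tuple(map(int,p[0])),tuple(map(int,p[1])),col,1)
    for sg in(-1,1):
      for b in(g,g+.0175):
       for zz in (-.009,.009):
        ln([.014,sg*b,zz],[-.05,sg*b,zz],(0,0,255))
      ln([.014,sg*b,-.009],[.014,sg*b,.009],(0,255,0))
      ln([-.05,sg*.0935,-.0375],[-.05,sg*.0935,.0375],(255,255,0)); ln([-.05,-.0935,sg*.0375],[-.05,.0935,sg*.0375],(255,255,0))
    cv2.imwrite(f'pics/{f}z.png',c)
```

```text
t 6.2167 pos [ 0.4964 -0.2463  0.1617] op 0.702 F [-0.72 -0.6  -0.56] q7 -0.14 
xaxis [-0.003  0.    -1.   ] yaxis [ 0.997 -0.072 -0.003] jaw -0.0725 delta_cm [11.92  0.15  0.06] yaw 0.0
```

View pics/s8z.png

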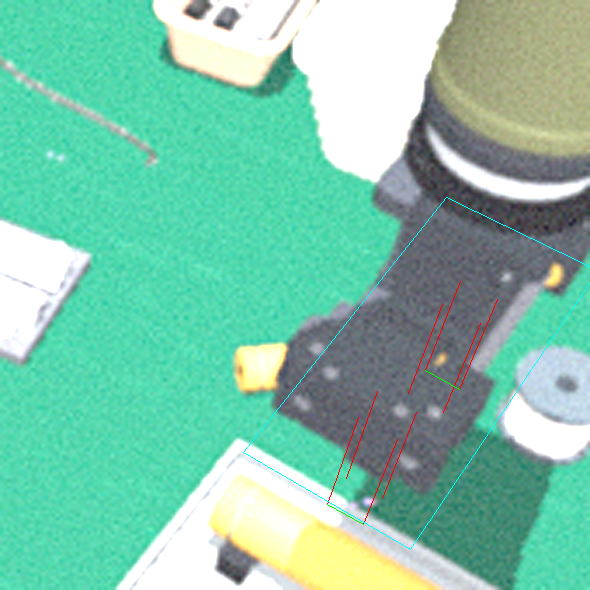

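View pics/t8z.png

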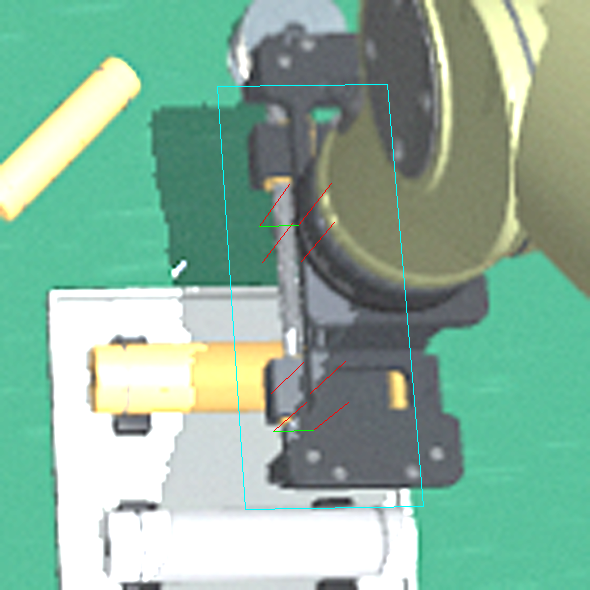

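>>> {"op": "apply_moves", "data": {"delta_pos": [[0,0,-4],[0,0,-8],[0,0,-12],[0,0,-16],[2,0,-16],[5,0,-16],[8,0,-16],[10,0,-16],[10,0,-16],[10,0,-16]], "yaw": [0,0,0,0,0,0,0,0,0,0], "gripper": [5,5,5,5,5,5,5,5,5,5]}}

```text
clock: 7.05
tool_pos: [0.506, -0.0865, 0.06]
eef_rot: [-0.516, -0.484, 0.52, -0.48]
contact_force: [0.3, -0.5, -0.2]
opening: 0.051
```

Run:
```python
from h import *
save('scene','s9');save('top','t9')
plan([.4975,-.247,.0425],-.073)
a=cv2.imread('pics/s9.png')[130:340,280:480];b=cv2.imread('pics/t9.png')[110:270,290:450]
cv2.imwrite('pics/p9.png',cv2.convertScaleAbs(np.hstack([cv2.resize(a,(400,420)),cv2.resize(b,(400,420))]),alpha=1.8))
```

```text
t 7.15 pos [ 0.5079 -0.0867  0.062 ] op 0.047 F [ 0.04  0.62 -0.17] q7 -0.55 
xaxis [-0.003  0.    -1.   ] yaxis [ 0.997 -0.073 -0.003] jaw -0.0726 delta_cm [ 1.95  0.13 16.06] yaw 0.0
```

View pics/p9.png

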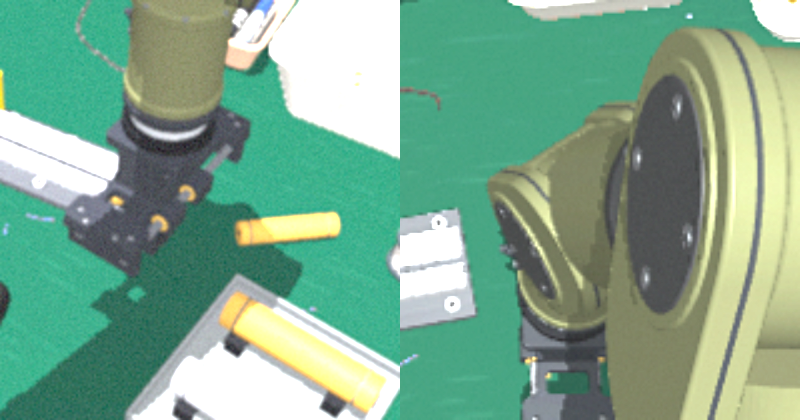

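>>> {"op": "apply_moves", "data": {"delta_pos": [[2,0,0],[3.5,0,0],[4.1,0,0],[4.4,0,0],[4.4,0,0]], "yaw": [0,0,0,0,0], "gripper": [5,5,5,5,5]}}

```text
clock: 7.57
tool_pos: [0.508, -0.0867, 0.0184]
eef_rot: [-0.517, -0.482, 0.518, -0.481]
contact_force: [0.6, -0.2, -0.4]
opening: 0.051
```

>>> {"op": "apply_moves", "data": {"delta_pos": [[0.15,0,0],[0.3,0,0],[0.45,0,0],[0.6,0,0],[0.7,0,0],[0.7,0,0]], "yaw": [0,0,0,0,0,0], "gripper": [5,5,5,5,5,5]}}

```text
clock: 8.07
tool_pos: [0.5079, -0.0867, 0.0113]
eef_rot: [-0.517, -0.482, 0.518, -0.481]
contact_force: [0.1, -0.0, 0.3]
opening: 0.05
```

>>> {"op": "apply_moves", "data": {"delta_pos": [[0.15,0,0],[0.3,0,0],[0.45,0,0],[0.6,0,0],[0.75,0,0],[0.9,0,0],[1,0,0],[1,0,0]], "yaw": [0,0,0,0,0,0,0,0], "gripper": [5,5,5,5,5,5,5,5]}}

```text
clock: 8.73
tool_pos: [0.5078, -0.0867, 0.001]
eef_rot: [-0.517, -0.482, 0.519, -0.481]
contact_force: [0.1, 1.1, -0.4]
opening: 0.049
```

>>> {"op": "apply_moves", "data": {"delta_pos": [[0.15,0,0],[0.3,0,0],[0.4,0,0],[0.5,0,0],[0.5,0,0]], "yaw": [0,0,0,0,0], "gripper": [5,5,5,5,5]}}

```text
clock: 9.15
tool_pos: [0.5077, -0.0867, -0.0042]
eef_rot: [-0.517, -0.482, 0.519, -0.481]
contact_force: [-0.0, 0.5, 0.4]
opening: 0.051
```

>>> {"op": "apply_moves", "data": {"delta_pos": [[0.1,0,0],[0.2,0,0],[0.3,0,0],[0.4,0,0],[0.4,0,0]], "yaw": [0,0,0,0,0], "gripper": [5,5,5,5,5]}}

```text
clock: 9.57
tool_pos: [0.5076, -0.0866, -0.0083]
eef_rot: [-0.517, -0.482, 0.519, -0.481]
contact_force: [-0.2, 0.1, -1.0]
opening: 0.052
```

Run:
```python
from h import *
save('scene','s10')
plan([.4975,-.247,.0425],-.073)
```

```text
t 9.6167 pos [ 0.5076 -0.0867 -0.0083] op 0.054 F [ 0.19 -0.46 -1.11] q7 -0.61 
xaxis [-0.003  0.    -1.   ] yaxis [ 0.997 -0.072 -0.003] jaw -0.0725 delta_cm [-5.08  0.14 16.07] yaw 0.0
```

>>> {"op": "apply_moves", "data": {"delta_pos": [[0.1,0,0],[0.2,0,0],[0.3,0,0],[0.3,0,0]], "yaw": [0,0,0,0], "gripper": [5,5,5,5]}}

```text
clock: 9.95
tool_pos: [0.5077, -0.0867, -0.0092]
eef_rot: [-0.517, -0.482, 0.518, -0.481]
contact_force: [-3.7, 0.6, 21.7]
opening: 0.048
```

The bench contact comes at a state z of about -0.009, so the fingertips are about 23 mm higher than the reported TCP implies (tip z ≈ state z + 9 mm). That explains the missed grasp. I'll correct for it and regrasp.

>>> {"op": "apply_moves", "data": {"delta_pos": [[-4,0,0],[-8,0.0,0],[-12,0.1,3],[-12,0.2,7],[-12,0.3,11],[-12,0.3,15],[-12,0.3,16],[-11,0.3,16],[-11,0.3,16],[-11,0.3,16]], "yaw": [0,0,0,0,0,0,0,0,0,0], "gripper": [70,70,70,70,70,70,70,70,70,70]}}

```text
clock: 10.78
tool_pos: [0.4991, -0.2437, 0.1001]
eef_rot: [-0.517, -0.484, 0.518, -0.481]
contact_force: [0.0, 0.5, -0.3]
opening: 0.699
```

Run:
```python
from h import *
plan([.4985,-.247,.0185],-.073)
```

```text
t 10.7833 pos [ 0.4991 -0.2437  0.1001] op 0.699 F [ 0.03  0.49 -0.28] q7 -0.23 
xaxis [-0.003  0.002 -1.   ] yaxis [ 0.998 -0.069 -0.003] jaw -0.0693 delta_cm [ 8.16 -0.01  0.34] yaw 0.004
```

>>> {"op": "apply_moves", "data": {"delta_pos": [[3,0,0.3],[5,0,0.3],[6.5,0,0.3],[7.5,0,0.3],[8.1,0,0.3],[8.1,0,0.3],[8.1,0,0.3]], "yaw": [0.004,0.004,0.004,0.004,0.004,0.004,0.004], "gripper": [70,70,70,70,70,70,70]}}

```text
clock: 11.37
tool_pos: [0.4992, -0.2457, 0.0195]
eef_rot: [-0.517, -0.483, 0.518, -0.481]
contact_force: [0.7, 0.5, 0.3]
opening: 0.699
```

>>> {"op": "apply_moves", "data": {"delta_pos": [[0,0,0],[0,0,0],[0,0,0],[0,0,0],[0,0,0],[0,0,0]], "yaw": [0,0,0,0,0,0], "gripper": [20,20,20,20,20,20], "force": 30}}

```text
clock: 11.87
tool_pos: [0.4999, -0.246, 0.02]
eef_rot: [-0.518, -0.482, 0.518, -0.481]
contact_force: [0.6, -0.1, 3.3]
opening: 0.401
```

>>> {"op": "apply_moves", "data": {"delta_pos": [[-1,0,0],[-3,0,0],[-6,0,0],[-9,0,0],[-11,0,0],[-11,0,0]], "yaw": [0,0,0,0,0,0], "gripper": [20,20,20,20,20,20]}}

```text
clock: 12.37
tool_pos: [0.5019, -0.2468, 0.1339]
eef_rot: [0.519, 0.48, -0.517, 0.483]
contact_force: [1.2, 0.7, -2.9]
opening: 0.402
```

Run:
```python
from h import *
save('scene','s11')
a=cv2.imread('pics/s11.png')[130:400,280:520]
cv2.imwrite('pics/s11c.png',cv2.resize(a,None,fx=2,fy=2))
c=np.array([.5775,.1645]);u=np.array([-np.sin(.085),np.cos(.085)])
t=c-.092*u;print(t)
plan([*t,.12],.085)
```

```text
[0.58531059 0.07283215]
t 12.4167 pos [ 0.5007 -0.2467  0.1318] op 0.399 F [ 1.07 -0.29 -3.57] q7 -0.2 
xaxis [ 0.002  0.    -1.   ] yaxis [ 0.997 -0.073  0.002] jaw -0.0728 delta_cm [  1.2    6.12 -32.48] yaw -0.158
```

View pics/s11c.png

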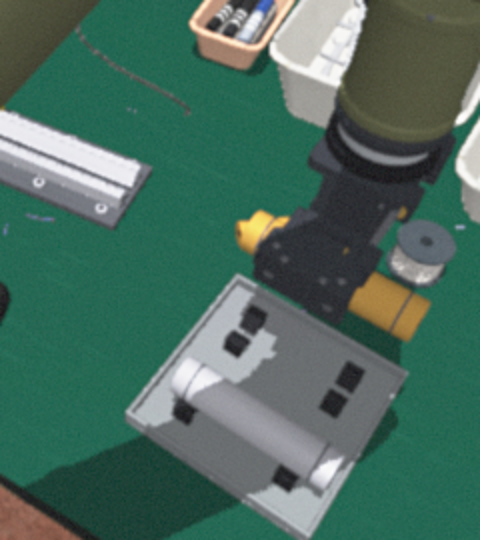

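>>> {"op": "apply_moves", "data": {"delta_pos": [[0,0.6,-3],[0,1.4,-7],[0,2.2,-11],[0,3,-15],[0,3.8,-19],[0,4.6,-23],[0,5.4,-27],[0,6,-30],[0,6.3,-32],[0,6.3,-32.5]], "yaw": [-0.02,-0.05,-0.08,-0.12,-0.158,-0.158,-0.158,-0.158,-0.158,-0.158], "gripper": [20,20,20,20,20,20,20,20,20,20]}}

```text
clock: 13.25
tool_pos: [0.5864, 0.0791, 0.1304]
eef_rot: [0.477, 0.524, -0.475, 0.521]
contact_force: [0.1, 0.8, -3.3]
opening: 0.403
```

Run:
```python
from fit import *
save('scene','s12');im=save('top','t12')
plan([.587,.073,.045],.085)
a=cv2.imread('pics/s12.png')[110:260,200:400];b=cv2.imread('pics/t12.png')[150:300,180:380]
cv2.imwrite('pics/p12.png',np.hstack([cv2.resize(a,(400,300)),cv2.resize(b,(400,300))]))
```

```text
t 13.35 pos [0.5857 0.0739 0.1303] op 0.4 F [-0.06 -0.36 -2.38] q7 -0.57 
xaxis [-0.002 -0.    -1.   ] yaxis [ 0.996  0.088 -0.002] jaw 0.0881 delta_cm [8.53 0.14 0.1 ] yaw 0.003
```

View pics/p12.png

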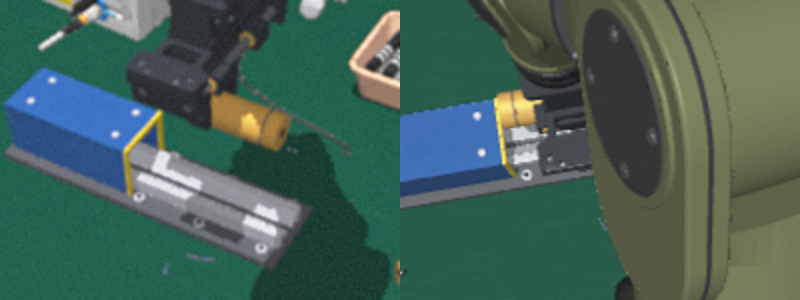

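Run:
```python
from h import *
s=get_state();t=s["tool_pos"];u=np.array([-np.sin(.085),np.cos(.085),0])
print("seen end",at_z("scene",(341.5,177.5),t[2]+.0155),"expected from tool",t-.075*u)
P=np.array([.5775,.1645,0])-.167*u; print("groove axis there",P)
```

```text
seen end [5.87947156e-01 4.52409107e-04 1.45840962e-01] expected from tool [ 0.59205397 -0.00080544  0.13034096]
groove axis there [ 0.59167791 -0.00189708  0.        ]
```

>>> {"op": "apply_moves", "data": {"delta_pos": [[2,0.2,0.1],[5,0.2,0.1],[7,0.2,0.1],[8.5,0.2,0.1],[9.3,0.2,0.1],[9.7,0.2,0.1],[9.9,0.2,0.1],[9.9,0.2,0.1]], "yaw": [0.003,0.003,0.003,0.003,0.003,0.003,0.003,0.003], "gripper": [20,20,20,20,20,20,20,20]}}

```text
clock: 14.02
tool_pos: [0.5877, 0.0722, 0.0315]
eef_rot: [0.478, 0.521, -0.479, 0.52]
contact_force: [-0.1, -0.5, -2.7]
opening: 0.4
```

Run:
```python
from fit import *
save('scene','s13')
plan([.587,.073,.024],.085)
a=cv2.imread('pics/s13.png')[130:260,200:370]
cv2.imwrite('pics/p13.png',cv2.resize(a,None,fx=4,fy=4,interpolation=cv2.INTER_CUBIC))
```

```text
t 14.0667 pos [0.588  0.0726 0.0319] op 0.4 F [ 0.55  0.28 -2.81] q7 -0.65 
xaxis [-0.001 -0.    -1.   ] yaxis [ 0.996  0.084 -0.001] jaw 0.0845 delta_cm [ 0.79 -0.09 -0.05] yaw -0.001
```

View pics/p13.png

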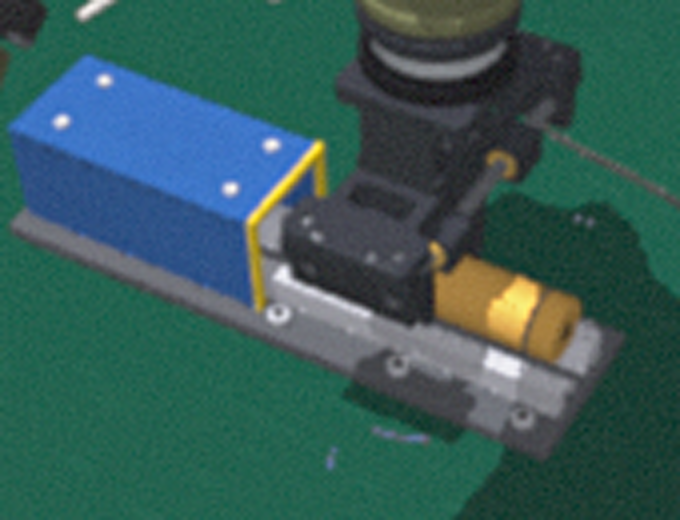

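The rod is over the groove and clear of the hood, with its trailing end at crop (568,325). Lowering gently to contact.

>>> {"op": "apply_moves", "data": {"delta_pos": [[0.15,0,0],[0.3,0,0],[0.45,0,0],[0.6,0,0],[0.6,0,0]], "yaw": [0,0,0,0,0], "gripper": [20,20,20,20,20]}}

```text
clock: 14.48
tool_pos: [0.5879, 0.0726, 0.0258]
eef_rot: [0.478, 0.521, -0.479, 0.521]
contact_force: [0.5, 0.4, -2.3]
opening: 0.398
```

>>> {"op": "apply_moves", "data": {"delta_pos": [[0.1,0,0],[0.2,0,0],[0.2,0,0]], "yaw": [0,0,0], "gripper": [20,20,20]}}

```text
clock: 14.73
tool_pos: [0.5878, 0.0727, 0.0246]
eef_rot: [0.478, 0.521, -0.479, 0.521]
contact_force: [-2.1, -0.7, 5.0]
opening: 0.394
```

>>> {"op": "apply_moves", "data": {"delta_pos": [[0,0,0],[0,0,0],[0,0,0],[0,0,0],[-1,0,0],[-3,0,0],[-6,0,0],[-6,0,0]], "yaw": [0,0,0,0,0,0,0,0], "gripper": [65,65,65,65,65,65,65,65]}}

```text
clock: 15.4
tool_pos: [0.591, 0.0738, 0.0896]
eef_rot: [0.48, 0.519, -0.476, 0.522]
contact_force: [1.1, 0.8, 0.7]
opening: 0.648
```

>>> {"op": "apply_moves", "data": {"delta_pos": [[0,0,3],[0,0,6],[0,0,9],[0,0,10.5],[0,0,10.5],[0,0,10.5]], "yaw": [0,0,0,0,0,0], "gripper": [0,0,0,0,0,0]}}

```text
clock: 15.9
tool_pos: [0.5999, -0.0315, 0.0897]
eef_rot: [0.481, 0.519, -0.477, 0.522]
contact_force: [0.3, 1.6, -0.5]
opening: 0.218
```

Run:
```python
from fit import *
im=save('scene','s14');save('top','t14')
masks={}
for r in silhouettes("brass_rod","scene"):
    print(r["bbox"],r["score"])
plan([.587,.073,.024],.085)
a=cv2.imread('pics/s14.png')[130:260,200:370]
cv2.imwrite('pics/p14.png',cv2.resize(a,None,fx=4,fy=4,interpolation=cv2.INTER_CUBIC))
b=cv2.imread('pics/t14.png')[160:270,140:340]
cv2.imwrite('pics/p14t.png',cv2.resize(b,None,fx=3,fy=3,interpolation=cv2.INTER_CUBIC))
```

```text
[275.7, 183.0, 66.5, 43.4] 0.8
[398.0, 235.4, 52.8, 14.7] 0.56
t 16.05 pos [ 0.5999 -0.0282  0.0898] op 0.086 F [-0.36 -0.25  0.54] q7 -0.45 
xaxis [ 0.007  0.003 -1.   ] yaxis [0.996 0.087 0.008] jaw 0.0873 delta_cm [  6.6   -0.45 -10.18] yaw 0.002
```

View pics/p14.png

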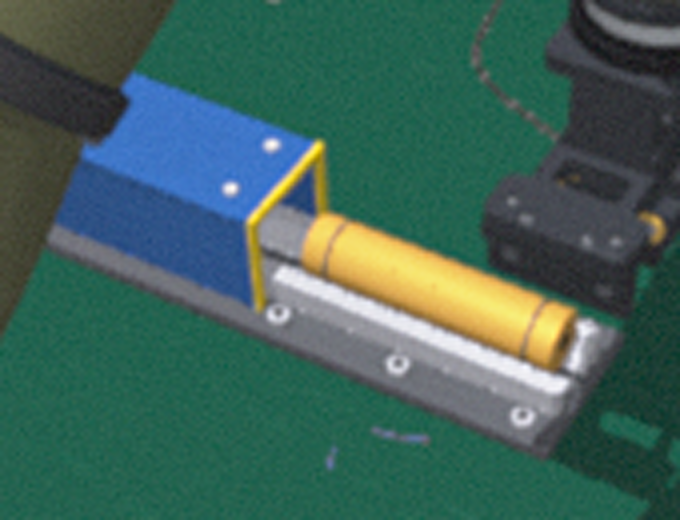

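View pics/p14t.png

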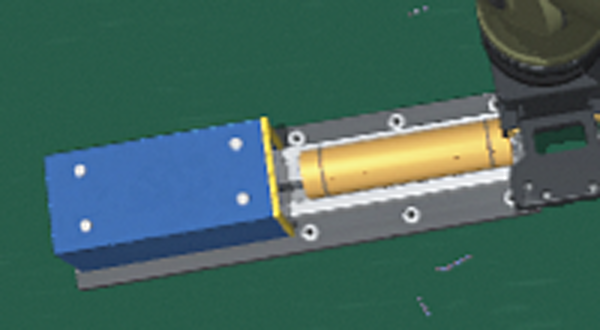

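Run:
```python
from fit import *
m=[r for r in silhouettes("brass_rod","scene") if r["mask"][205,310]][0]["mask"].astype(np.float32)
x,f=fit({"scene":m},lambda x:cyl([x[0],x[1],.0395],x[2]),[.587,.073,np.pi/2+.085],[.005,.005,.05]);print(x,f,x[2]-np.pi/2)
plan([.5966,-.030,.025],.085)
```

```text
[0.58411005 0.07103536 1.65225254] 0.04737261310219765 0.08145620857647762
t 16.1 pos [ 0.5999 -0.0284  0.0898] op 0.038 F [0.22 0.43 0.8 ] q7 -0.45 
xaxis [ 0.007  0.003 -1.   ] yaxis [0.996 0.087 0.007] jaw 0.0874 delta_cm [ 6.47 -0.39  0.15] yaw 0.002
```

>>> {"op": "apply_moves", "data": {"delta_pos": [[2,-0.4,0.1],[4,-0.4,0.1],[5.5,-0.4,0.1],[6.4,-0.4,0.1],[6.4,-0.4,0.1],[6.4,-0.4,0.1]], "yaw": [0.002,0.002,0.002,0.002,0.002,0.002], "gripper": [0,0,0,0,0,0]}}

```text
clock: 16.6
tool_pos: [0.5964, -0.0285, 0.0257]
eef_rot: [0.48, 0.52, -0.475, 0.522]
contact_force: [-1.0, -0.2, -0.4]
opening: 0.007
```

```bash
cat >> h.py <<'E'
def fa():
    s=get_state();u=np.array([-np.sin(.083),np.cos(.083),0]);c=np.array([.5775,.1645,0])
    print("t",round(s["clock"],2),"gy",round(1000*(s["tool_pos"]-c)@u,2),"z",round(s["tool_pos"][2],4),"Falong",round(-(s["contact_force"]@u),2),"F",np.round(s["contact_force"],1))
E
python3 - <<'E'
from h import *
plan([.5966,-.030,.025],.085); fa(); save('scene','s15'); fa(); save('scene','s16'); fa()
a=cv2.imread('pics/s15.png')[130:260,200:370]
cv2.imwrite('pics/p15.png',cv2.resize(a,None,fx=4,fy=4,interpolation=cv2.INTER_CUBIC))
E
```

```text
t 16.6 pos [ 0.5964 -0.0285  0.0257] op 0.007 F [-1.02 -0.21 -0.44] q7 -0.5 
xaxis [ 0.007  0.003 -1.   ] yaxis [0.996 0.087 0.007] jaw 0.0868 delta_cm [0.07 0.   0.15] yaw 0.002
t 16.6 gy -193.95 z 0.0257 Falong 0.13 F [-1.  -0.2 -0.4]
t 16.65 gy -194.19 z 0.0263 Falong 0.41 F [ 0.4 -0.4 -0.4]
t 16.7 gy -194.44 z 0.0266 Falong -0.97 F [-0.3  1.   0.5]
```

View pics/p15.png

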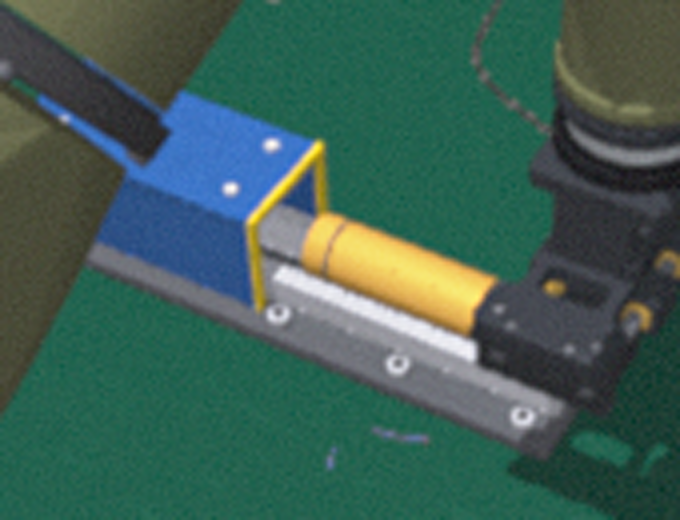

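>>> {"op": "apply_moves", "data": {"delta_pos": [[0,0,-0.5],[0,0,-1],[0,0,-1.5],[0,0,-2],[0,0,-2.5],[0,0,-3],[0,0,-3.5],[0,0,-4],[0,0,-4.5],[0,0,-5]], "yaw": [0,0,0,0,0,0,0,0,0,0], "gripper": [0,0,0,0,0,0,0,0,0,0]}}

```text
clock: 17.53
tool_pos: [0.5937, 0.0185, 0.0274]
eef_rot: [0.481, 0.518, -0.476, 0.523]
contact_force: [1.7, -5.6, 3.2]
opening: 0.006
```

Run:
```python
from h import *
fa(); plan([.5966,-.030,.025],.083)
```

```text
t 17.53 gy -146.8 z 0.0274 Falong 5.72 F [ 1.7 -5.6  3.2]
t 17.5333 pos [0.5937 0.0185 0.0274] op 0.006 F [ 1.71 -5.6   3.2 ] q7 -0.58 
xaxis [ 0.01 -0.   -1.  ] yaxis [0.996 0.084 0.01 ] jaw 0.084 delta_cm [ 0.24 -0.12  4.86] yaw 0.001
```

>>> {"op": "apply_moves", "data": {"delta_pos": [[0.1,-0.05,-0.4],[0.2,-0.1,-0.8],[0.2,-0.1,-1.2],[0.2,-0.1,-1.6],[0.2,-0.1,-2],[0.2,-0.1,-2.4],[0.2,-0.1,-2.8],[0.2,-0.1,-3.2],[0.2,-0.1,-3.6],[0.2,-0.1,-4]], "yaw": [0,0,0,0,0,0,0,0,0,0], "gripper": [0,0,0,0,0,0,0,0,0,0]}}

```text
clock: 18.37
tool_pos: [0.5901, 0.0557, 0.0259]
eef_rot: [0.481, 0.516, -0.478, 0.524]
contact_force: [1.3, -6.4, 4.2]
opening: 0.008
```

Run:
```python
from fit import *
fa();save('scene','s17');fa()
plan([.5966,-.030,.025],.083)
a=cv2.imread('pics/s17.png')[130:260,200:370]
cv2.imwrite('pics/p17.png',cv2.resize(a,None,fx=4,fy=4,interpolation=cv2.INTER_CUBIC))
```

```text
t 18.37 gy -109.48 z 0.0259 Falong 6.49 F [ 1.3 -6.4  4.2]
t 18.42 gy -107.8 z 0.0259 Falong 4.19 F [ 1.3 -4.1  3. ]
t 18.4167 pos [0.59   0.0574 0.0259] op 0.007 F [ 1.3  -4.1   2.97] q7 -0.64 
xaxis [ 0.011 -0.003 -1.   ] yaxis [0.996 0.083 0.011] jaw 0.0834 delta_cm [ 0.12 -0.07  8.76] yaw 0.0
```

View pics/p17.png

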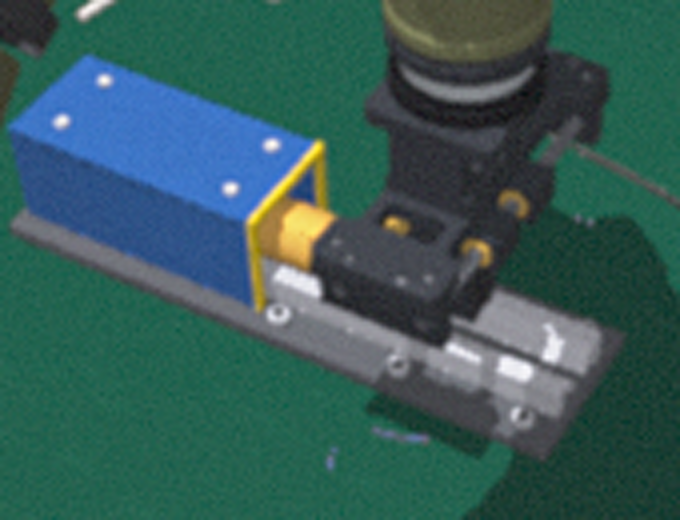

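>>> {"op": "apply_moves", "data": {"delta_pos": [[0,0,-0.1],[0,0,-0.2],[0,0,-0.3],[0,0,-0.3],[0,0,-0.3]], "yaw": [0,0,0,0,0], "gripper": [0,0,0,0,0]}}

```text
clock: 18.83
tool_pos: [0.5898, 0.0601, 0.0259]
eef_rot: [0.481, 0.517, -0.477, 0.524]
contact_force: [0.7, -4.0, 2.1]
opening: 0.005
```

```bash
python3 -c "
from h import *
fa()"
```

```text
t 18.83 gy -105.06 z 0.0259 Falong 4.01 F [ 0.7 -4.   2.1]
```

>>> {"op": "apply_moves", "data": {"delta_pos": [[0,0,-0.1],[0,0,-0.2],[0,0,-0.3],[0,0,-0.3],[0,0,-0.3]], "yaw": [0,0,0,0,0], "gripper": [0,0,0,0,0]}}

```text
clock: 19.25
tool_pos: [0.5896, 0.0633, 0.0259]
eef_rot: [0.481, 0.517, -0.477, 0.524]
contact_force: [0.8, -3.7, 1.2]
opening: 0.008
```

```bash
python3 -c "
from h import *
fa()"
```

```text
t 19.25 gy -101.81 z 0.0259 Falong 3.7 F [ 0.8 -3.7  1.2]
```

>>> {"op": "apply_moves", "data": {"delta_pos": [[0,0,-0.2],[0,0,-0.4],[0,0,-0.6],[0,0,-0.7],[0,0,-0.7],[0,0,-0.5],[0,0,-0.5],[0,0,-0.5]], "yaw": [0,0,0,0,0,0,0,0], "gripper": [0,0,0,0,0,0,0,0]}}

```text
clock: 19.92
tool_pos: [0.5887, 0.0698, 0.0257]
eef_rot: [0.481, 0.518, -0.476, 0.524]
contact_force: [0.2, 0.0, 0.7]
opening: 0.005
```

```bash
python3 -c "
from h import *
fa()"
```

```text
t 19.92 gy -95.27 z 0.0257 Falong -0.02 F [0.2 0.  0.7]
```

>>> {"op": "apply_moves", "data": {"delta_pos": [[0,0,-0.1],[0,0,-0.2],[0,0,-0.2]], "yaw": [0,0,0], "gripper": [0,0,0]}}

```text
clock: 20.17
tool_pos: [0.5884, 0.0715, 0.0256]
eef_rot: [0.481, 0.517, -0.476, 0.524]
contact_force: [0.2, -1.5, -0.4]
opening: 0.005
```

```bash
python3 -c "
from h import *
fa()"
```

```text
t 20.17 gy -93.58 z 0.0256 Falong 1.48 F [ 0.2 -1.5 -0.4]
```

>>> {"op": "apply_moves", "data": {"delta_pos": [[0,0,-0.05],[0,0,-0.1],[0,0,-0.1]], "yaw": [0,0,0], "gripper": [0,0,0]}}

```text
clock: 20.42
tool_pos: [0.5884, 0.0718, 0.0255]
eef_rot: [0.48, 0.517, -0.477, 0.524]
contact_force: [0.7, -3.4, 0.8]
opening: 0.006
```

```bash
python3 -c "
from h import *
fa()"
```

```text
t 20.42 gy -93.24 z 0.0255 Falong 3.45 F [ 0.7 -3.4  0.8]
```

>>> {"op": "apply_moves", "data": {"delta_pos": [[0,0,-0.05],[0,0,-0.1],[0,0,-0.1]], "yaw": [0,0,0], "gripper": [0,0,0]}}

```text
clock: 20.67
tool_pos: [0.5883, 0.0727, 0.0255]
eef_rot: [0.48, 0.517, -0.477, 0.524]
contact_force: [0.2, -3.6, 1.4]
opening: 0.009
```

```bash
python3 -c "
from h import *
fa()"
```

```text
t 20.67 gy -92.4 z 0.0255 Falong 3.6 F [ 0.2 -3.6  1.4]
```

>>> {"op": "apply_moves", "data": {"delta_pos": [[0,0,-0.07],[0,0,-0.14],[0,0,-0.2]], "yaw": [0,0,0], "gripper": [0,0,0]}}

```text
clock: 20.92
tool_pos: [0.5881, 0.0748, 0.0256]
eef_rot: [0.48, 0.517, -0.477, 0.524]
contact_force: [0.5, -3.0, 2.3]
opening: -0.003
```

```bash
python3 -c "
from h import *
fa()"
```

```text
t 20.92 gy -90.31 z 0.0256 Falong 3.06 F [ 0.5 -3.   2.3]
```

>>> {"op": "apply_moves", "data": {"delta_pos": [[0,0,-0.07],[0,0,-0.14],[0,0,-0.2]], "yaw": [0,0,0], "gripper": [0,0,0]}}

```text
clock: 21.17
tool_pos: [0.5879, 0.0769, 0.0256]
eef_rot: [0.48, 0.517, -0.477, 0.524]
contact_force: [0.3, -3.7, 1.4]
opening: 0.0
```

>>> {"op": "apply_moves", "data": {"delta_pos": [[0,0,-0.07],[0,0,-0.14],[0,0,-0.2]], "yaw": [0,0,0], "gripper": [0,0,0]}}

```text
clock: 21.42
tool_pos: [0.5877, 0.079, 0.0256]
eef_rot: [0.48, 0.517, -0.477, 0.524]
contact_force: [0.6, -2.8, 0.7]
opening: 0.004
```

>>> {"op": "apply_moves", "data": {"delta_pos": [[0,0,-0.07],[0,0,-0.14],[0,0,-0.2]], "yaw": [0,0,0], "gripper": [0,0,0]}}

```text
clock: 21.67
tool_pos: [0.5876, 0.0811, 0.0256]
eef_rot: [0.48, 0.517, -0.477, 0.524]
contact_force: [-0.2, -2.9, 1.5]
opening: 0.003
```

>>> {"op": "apply_moves", "data": {"delta_pos": [[0,0,-0.07],[0,0,-0.14],[0,0,-0.2]], "yaw": [0,0,0], "gripper": [0,0,0]}}

```text
clock: 21.92
tool_pos: [0.5874, 0.0831, 0.0256]
eef_rot: [0.48, 0.517, -0.477, 0.524]
contact_force: [0.5, -3.4, 1.9]
opening: 0.002
```

>>> {"op": "apply_moves", "data": {"delta_pos": [[0,0,-0.07],[0,0,-0.14],[0,0,-0.2]], "yaw": [0,0,0], "gripper": [0,0,0]}}

```text
clock: 22.17
tool_pos: [0.5872, 0.0852, 0.0256]
eef_rot: [0.48, 0.517, -0.477, 0.524]
contact_force: [0.7, -3.5, 1.3]
opening: 0.002
```

>>> {"op": "apply_moves", "data": {"delta_pos": [[0,0,-0.07],[0,0,-0.14],[0,0,-0.2]], "yaw": [0,0,0], "gripper": [0,0,0]}}

```text
clock: 22.42
tool_pos: [0.5871, 0.0873, 0.0256]
eef_rot: [0.48, 0.517, -0.477, 0.524]
contact_force: [1.2, -3.7, 0.9]
opening: 0.005
```

>>> {"op": "apply_moves", "data": {"delta_pos": [[0,0,-0.07],[0,0,-0.14],[0,0,-0.2]], "yaw": [0,0,0], "gripper": [0,0,0]}}

```text
clock: 22.67
tool_pos: [0.5869, 0.0894, 0.0255]
eef_rot: [0.48, 0.517, -0.477, 0.524]
contact_force: [0.1, -3.3, 2.1]
opening: 0.002
```

>>> {"op": "apply_moves", "data": {"delta_pos": [[0,0,-0.07],[0,0,-0.14],[0,0,-0.2]], "yaw": [0,0,0], "gripper": [0,0,0]}}

```text
clock: 22.92
tool_pos: [0.5867, 0.0915, 0.0255]
eef_rot: [0.48, 0.517, -0.477, 0.524]
contact_force: [0.9, -3.9, 1.0]
opening: 0.005
```

>>> {"op": "apply_moves", "data": {"delta_pos": [[0,0,-0.07],[0,0,-0.14],[0,0,-0.2]], "yaw": [0,0,0], "gripper": [0,0,0]}}

```text
clock: 23.17
tool_pos: [0.5865, 0.0936, 0.0255]
eef_rot: [0.48, 0.517, -0.477, 0.524]
contact_force: [0.8, -3.5, 2.2]
opening: 0.004
```

>>> {"op": "apply_moves", "data": {"delta_pos": [[0,0,-0.07],[0,0,-0.14],[0,0,-0.2]], "yaw": [0,0,0], "gripper": [0,0,0]}}

```text
clock: 23.42
tool_pos: [0.5864, 0.0957, 0.0256]
eef_rot: [0.48, 0.517, -0.477, 0.524]
contact_force: [0.7, -3.4, 1.1]
opening: 0.0
```

>>> {"op": "apply_moves", "data": {"delta_pos": [[0,0,-0.07],[0,0,-0.14],[0,0,-0.2]], "yaw": [0,0,0], "gripper": [0,0,0]}}

```text
clock: 23.67
tool_pos: [0.5862, 0.0977, 0.0256]
eef_rot: [0.48, 0.517, -0.477, 0.524]
contact_force: [0.5, -4.5, 1.7]
opening: 0.004
```

>>> {"op": "apply_moves", "data": {"delta_pos": [[0,0,-0.05],[0,0,-0.1],[0,0,-0.15]], "yaw": [0,0,0], "gripper": [0,0,0]}}

```text
clock: 23.92
tool_pos: [0.5861, 0.099, 0.0256]
eef_rot: [0.48, 0.517, -0.477, 0.524]
contact_force: [0.9, -4.9, 2.1]
opening: 0.003
```

>>> {"op": "apply_moves", "data": {"delta_pos": [[0,0,-0.05],[0,0,-0.1],[0,0,-0.1]], "yaw": [0,0,0], "gripper": [0,0,0]}}

```text
clock: 24.17
tool_pos: [0.586, 0.1001, 0.0255]
eef_rot: [0.48, 0.517, -0.477, 0.524]
contact_force: [0.6, -5.0, 2.3]
opening: 0.009
```

>>> {"op": "apply_moves", "data": {"delta_pos": [[0,0,-0.05],[0,0,-0.1],[0,0,-0.1]], "yaw": [0,0,0], "gripper": [0,0,0]}}

```text
clock: 24.42
tool_pos: [0.5859, 0.1013, 0.0256]
eef_rot: [0.48, 0.517, -0.477, 0.524]
contact_force: [0.6, -4.5, 2.7]
opening: 0.004
```

>>> {"op": "apply_moves", "data": {"delta_pos": [[0,0,-0.05],[0,0,-0.1],[0,0,-0.1]], "yaw": [0,0,0], "gripper": [0,0,0]}}

```text
clock: 24.67
tool_pos: [0.5858, 0.1024, 0.0255]
eef_rot: [0.48, 0.517, -0.477, 0.524]
contact_force: [0.8, -4.5, 1.3]
opening: 0.003
```

>>> {"op": "apply_moves", "data": {"delta_pos": [[0,0,-0.05],[0,0,-0.1],[0,0,-0.1]], "yaw": [0,0,0], "gripper": [0,0,0]}}

```text
clock: 24.92
tool_pos: [0.5858, 0.1026, 0.0255]
eef_rot: [0.48, 0.517, -0.477, 0.524]
contact_force: [1.8, -5.6, 1.4]
opening: 0.009
```

>>> {"op": "apply_moves", "data": {"delta_pos": [[0,0,-0.05],[0,0,-0.1],[0,0,-0.1]], "yaw": [0,0,0], "gripper": [0,0,0]}}

```text
clock: 25.17
tool_pos: [0.5858, 0.1027, 0.0256]
eef_rot: [0.48, 0.516, -0.478, 0.524]
contact_force: [0.8, -6.5, 2.3]
opening: 0.006
```

```bash
python3 -c "
from h import *
fa()"
```

```text
t 25.17 gy -62.29 z 0.0256 Falong 6.58 F [ 0.8 -6.5  2.3]
```

>>> {"op": "apply_moves", "data": {"delta_pos": [[0,0,-0.08],[0,0,-0.16],[0,0,-0.16],[0,0,-0.16]], "yaw": [0,0,0,0], "gripper": [0,0,0,0]}}

```text
clock: 25.5
tool_pos: [0.5858, 0.1027, 0.0256]
eef_rot: [0.48, 0.516, -0.478, 0.525]
contact_force: [1.1, -6.4, 3.1]
opening: -0.0
```

```bash
python3 -c "
from h import *
fa()"
```

```text
t 25.5 gy -62.25 z 0.0256 Falong 6.46 F [ 1.1 -6.4  3.1]
```

>>> {"op": "apply_moves", "data": {"delta_pos": [[0,0,-0.1],[0,0,-0.2],[0,0,-0.25],[0,0,-0.25]], "yaw": [0,0,0,0], "gripper": [0,0,0,0]}}

```text
clock: 25.83
tool_pos: [0.5857, 0.1027, 0.0256]
eef_rot: [0.479, 0.515, -0.48, 0.525]
contact_force: [1.8, -8.2, 1.8]
opening: 0.007
```

```bash
python3 -c "
from h import *
fa();save('scene','s20');fa()"
```

```text
t 25.83 gy -62.29 z 0.0256 Falong 8.36 F [ 1.8 -8.2  1.8]
t 25.88 gy -62.31 z 0.0256 Falong 7.96 F [ 0.5 -7.9  1.4]
```

>>> {"op": "apply_moves", "data": {"delta_pos": [[0,0,0.5],[0,0,1.5],[0,0,3],[-2,0,4],[-6,0,5],[-10,0,6],[-14,0,8],[-14,0,10],[-14,0,12],[-14,0,12]], "yaw": [0,0,0,0,0,0,0,0,0,0], "gripper": [0,0,0,0,0,0,0,0,0,0]}}

```text
clock: 26.72
tool_pos: [0.5945, -0.0204, 0.1676]
eef_rot: [0.48, 0.512, -0.482, 0.525]
contact_force: [-0.7, -0.9, 0.1]
opening: 0.005
```

Run:
```python
from h import *
save('scene','s21');save('top','t21');fa()
a=cv2.imread('pics/s21.png')[130:400,200:500];b=cv2.imread('pics/t21.png')[160:320,140:340]
cv2.imwrite('pics/p21.png',np.hstack([cv2.resize(a,(440,396)),cv2.resize(b,(350,396))]))
a=cv2.imread('pics/s21.png')[150:240,240:360];cv2.imwrite('pics/p21b.png',cv2.resize(a,None,fx=5,fy=5,interpolation=cv2.INTER_CUBIC))
```

```text
t 26.82 gy -180.4 z 0.1668 Falong -0.96 F [ 0.4  1.  -0.9]
```

View pics/p21.png

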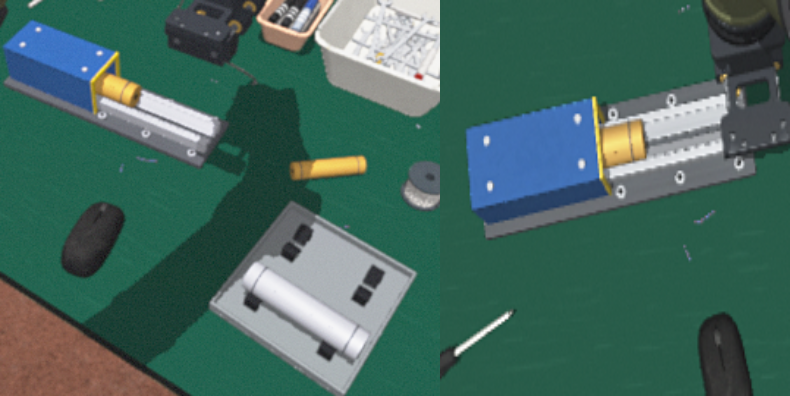

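View pics/p21b.png

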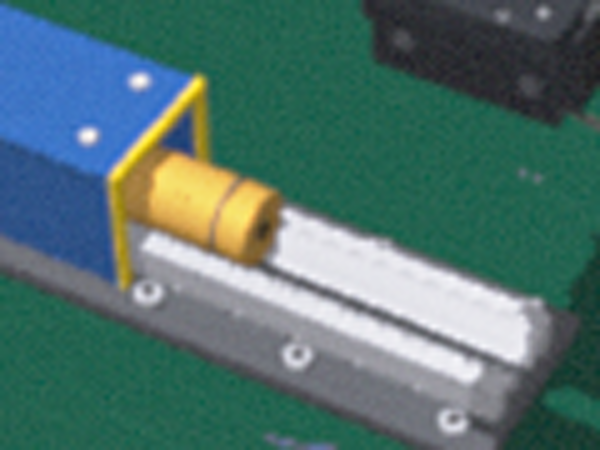

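The pictures show the brass rod seated in the groove and going into the hood, with about 53 mm sticking out (close-up end face ~(262,225)). The steel rod is still in the tray, and the gripper is clear. Handing in.

```bash
python3 -c "
from plant import finish_job
print(finish_job())"
```

```text
the job is handed in; nothing more can be done
None
```

I took the brass rod from the tray, laid it in the open groove and let go. I then pushed it from behind with the shut fingertips until it was home against the stop, and handed in at 26.8 s.

- **Grasp:** The first lift failed, and the second try squeezed too high on the rod. Touching the bench then showed the fingertips sit about 23 mm higher than the reported TCP pose and nose length imply. I corrected for that and the third grasp held, with the opening reading matching the 36 mm rod. During the second try the fingers pressed on the top of the rod with about 24 N, and during the bench touch on the bench with about 22 N. Both are below the limits.
- **Pushing:**
  - Sliding friction was about 3.5 N.
  - It rose by about 1 N for the last 5 mm, which fits the button.
  - Then motion stopped dead and the force climbed to about 8.3 N with no further movement. About 5 N of that is on the stop, well under its 14 N slip.
- **Last pictures:** The rod lies straight in the groove with about 53 mm sticking out of the hood. The steel rod is still in its cradle, and the gripper is well clear.
- **Not checked:** The button and slide can't be seen, so their state is judged by feel only.

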